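# Groove scraper from the cup to the tackle box

### The arm

A 6-joint arm with a two-finger parallel gripper is mounted at the origin on the work surface. World frame = base frame: x ahead of the robot, y to its left, z up, the work surface at z = 0. Lengths are in mm, angles in rad, forces in N, time in s.
With the tool pointing down it reaches from about 400 to 825 mm from the base axis. Payload 7 kg.
Tool frame: the origin (TCP) lies at the very end of the fingers, on their centre line; the grasp point (between the pads) lies 19 mm behind it; z points along the fingers, y is the line along which they close (so a half turn about z gives the same grasp; the last joint's range is limited). The gripper opens to 88 mm and grips with 3 to 60 N. Pads are 19 mm wide; open, the fingers measure 130 mm over their backs; the gripper's body (78 mm by 193 mm) begins 47 mm behind the grasp point.
Start: joints at [1.502, 0.359, 0.012, 0, -1.224, -0.288], TCP at [235.77, 632.462, 198.761] pointing down, gripper open.
Joint ranges: [-3.07, 3.07], [-1.43, 2.12], [-1.02, 1.25], [-3.03, 1.67], [-3.05, -0], [-3.03, 3.03]. Speed limits (rad/s): [2.39, 2.39, 3.01, 3.14, 3.14, 3.14].

### API

Orientations are given as a unit quaternion [x, y, z, w].
In Python, from plant import bot gives the robot as it stands. Calls block until the motion is done:
- bot.move_ptp(position, orientation): joint-space move of the TCP to a pose.
- bot.line_to(position, velocity=150, ori=None): straight line of the TCP; ori=None keeps the orientation; velocity is the mean speed in mm/s.
- bot.move_joints(angles): joint-space move.
- bot.move_gripper(opening, force=None): finger opening in mm; force is the grip in N (None keeps the last); returns when the fingers have stopped.
- bot.pause(seconds).
- bot.solve_ik(position, orientation): joint angles nearest the present ones, or None.
- bot.read_state(): the state.
- bot.camera(name): name is "scene" or "top" or "wrist"; returns the picture (420x560x3 uint8, red, green, blue); there is no depth.
- bot.get_calibration(name): a dict with "fx", "fy", "cx", "cy" (pixels), "view" (4x4, takes a point from world to camera coordinates); the wrist camera has in their place "T_tool_cam" (4x4, takes a point from camera to tool coordinates, whose origin is the TCP and whose axes are the flange's). Camera axes: x right, y up, looking along -z (the intrinsics and any distortion apply to the point x, -y, -z); pixel columns grow to the right and rows downward; lengths in mm; the calibration is good to about 2 mm. The wrist camera is an equidistant fisheye: a pixel r from the principal point sees the ray r / f radians off the axis. A picture is of the moment at which its call begins: read the wrist's pose just before it. get_calibration takes no time and is no camera call.
A pose or a line that the arm cannot do raises bot.Unreachable and nothing moves.
- bot.close_job(): hands the job in; it is judged then, once.
The state is a dict: "t": time; "joint_pos": joint angles; "qvel": joint speeds; "tau": joint torques, N m; "tcp_pos": TCP position; "eef_rot": TCP orientation; "contact_force": force on the tool from outside, world axes, zero at the start; "moment": the same for the moment, N m; "width": finger opening in mm; "finger_force": force on a finger pad.
Only numpy, scipy, OpenCV 4.12 (cv2) and the standard library are available. Lean on these libraries where they do the work, as an engineer would, in place of code of your own. Each camera call takes 0.05 s, during which the arm holds its last target. There are 200 camera calls.

### The job

Three upright tools stand in three clear cups. Pull the stainless groove scraper, the one with the round ball tip, up out of its cup and stand it, ball up, in the empty square well of the open red tackle box: lower it to the bottom of the well before letting go, do not drop it. Leave the spade-tipped scraper and the bamboo brush in their cups.

Things in the scene. Friction and masses are not known exactly. Their poses are not given: they have to be found in the camera images.
- scraper: Groove scraper: stainless, 0.16 kg, 160 mm tall, upright in a clear cup (60 mm high, inside diameter 40, floor 4 thick, screwed down). From below: handle diameter 26, 65 high, flat foot; stem diameter 10 from 65 to 140 mm above the foot; ball diameter 20 centred at 150. Round: grip the stem in any yaw. Origin: centre of the foot's underside, 4 mm above the table at the start; z up to the ball.
- well (a point): Empty square well in the open red tackle box (150 x 240 x 65 mm high, bolted down, all other compartments stocked, below the rim). Point: centre of the well's floor, 4 mm above the table. Open above, 50 mm square inside, walls 61 mm above its floor; x, y along its sides, turned up to 20 degrees with the box, whose middle lies 60 mm to the +y side.
- spade: Spade-tipped scraper, to be left in its cup: stainless, same handle and stem as the groove scraper, but on top a flat blade 30 mm wide, 4 thick, 34 high; 160 mm tall. Stands in another of three alike cups (outer diameter 46, screwed down, in a row 120 mm or more apart, in any order). Origin: centre of the foot's underside; z up.
- brush: Bamboo brush, to be left in its cup, the third one: handle diameter 24 mm, head up, the head 50 x 22 mm with dark bristles, 155 mm tall. Origin: centre of the foot's underside; z up.
Things that resemble listed ones, but are neither listed nor needed, are in the scene too. What is shaped like the scraper but pink is not meant.

How it is judged:
By the outcome, as a careful person would: the job done as asked, in the order asked, and still so for the second after the job is handed in, with the robot touching nothing.
It also fails if it takes over 51 s, if anything falls off the work surface, if the arm or the gripper's body presses on something with over 40 N, if the wrist force passes 120 N, or if a joint passes its speed limit or range.

## Working session

There is one attempt and no reset: what is moved stays moved. The work goes in short steps, each a Python script; the robot and the scene stay as the last script left them, time stands still between calls to the robot, and variables do not carry over. Pictures are saved under pics/ and viewed, at most 12 in all, crops included, and the job is handed in when it is done.

```bash
mkdir -p pics
python3 - <<'E'
from plant import bot
import cv2,numpy as np
for n in ("scene","top","wrist"):
    im=bot.camera(n); cv2.imwrite(f"pics/{n}0.png",im[:,:,::-1])
    c=bot.get_calibration(n); print(n,{k:np.round(v,3).tolist() if not isinstance(v,str) else v for k,v in c.items()})
s=bot.read_state();print(s["t"],s["tcp_pos"],s["eef_rot"])
E
```

```text
scene {'fx': 529.661, 'fy': 529.661, 'cx': 265.655, 'cy': 209.377, 'view': [[-0.065, 0.998, 0.003, 111.885], [-0.535, -0.037, 0.844, 257.823], [0.842, 0.053, 0.536, -1620.424], [0.0, 0.0, 0.0, 1.0]]}
top {'fx': 421.395, 'fy': 421.395, 'cx': 279.988, 'cy': 212.102, 'view': [[-0.009, -1.0, 0.025, -73.313], [0.983, -0.004, 0.182, -525.905], [-0.182, 0.026, 0.983, -806.761], [0.0, 0.0, 0.0, 1.0]]}
wrist {'fx': 325.192, 'fy': 325.192, 'cx': 278.317, 'cy': 214.761, 'T_tool_cam': [[-0.0, 0.964, 0.265, 72.718], [1.0, 0.0, -0.001, 0.445], [-0.001, 0.265, -0.964, -186.623], [0.0, 0.0, 0.0, 1.0]]}
0.15 [235.6480906  632.11648574 198.06046083] [ 9.84119448e-01 -1.77506439e-01 -4.98775402e-05  6.11910025e-04]
```

View pics/scene0.png

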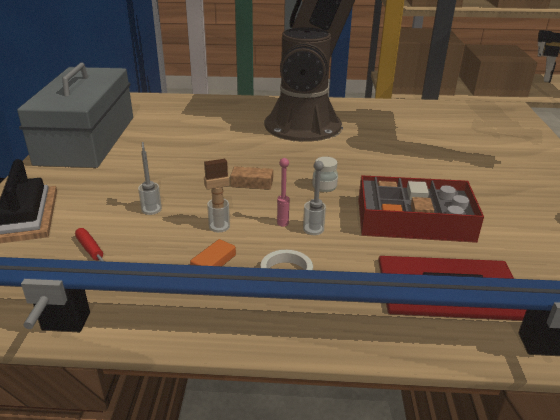

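View pics/top0.png

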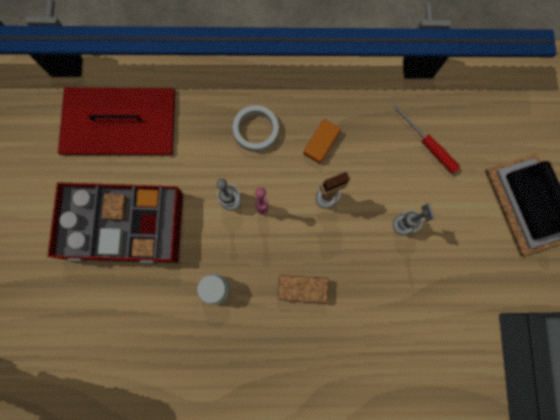

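The candidates for the scraper are:
- The grey ball-tipped tool, scene (318,165), top (222,185). It is grey steel in a cup, so it fits.
- The pink one, scene (284,162), top (262,192). It is excluded by its colour.
- The grey tool at scene (145,150), top (427,212). It looks like the spade.

The brush is at scene (218,195). The well looks like the dark red opening at top (147,223), between the orange and cork compartments. I'll confirm all of this in one crop.

Run:
```python
import cv2,numpy as np
t=cv2.imread("pics/top0.png");s=cv2.imread("pics/scene0.png")
f=lambda im,x,y,w,h:cv2.resize(im[y:y+h,x:x+w],(400,300),interpolation=cv2.INTER_CUBIC)
cv2.imwrite("pics/crop.png",np.vstack([np.hstack([f(t,100,170,100,100*3//4),f(t,190,165,100,75)]),np.hstack([f(s,260,150,120,90),f(s,120,140,120,90)])]))
```

```text
(no output)
```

View pics/crop.png

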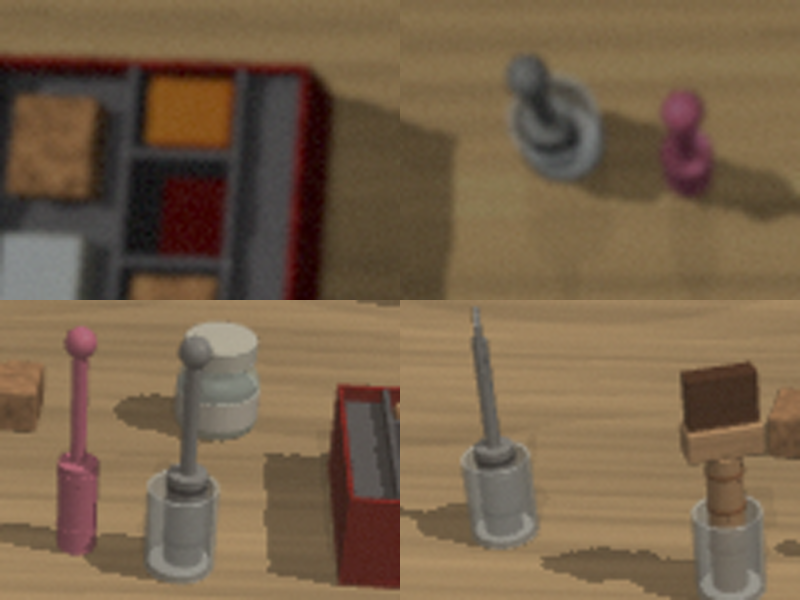

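View pics/wrist0.png

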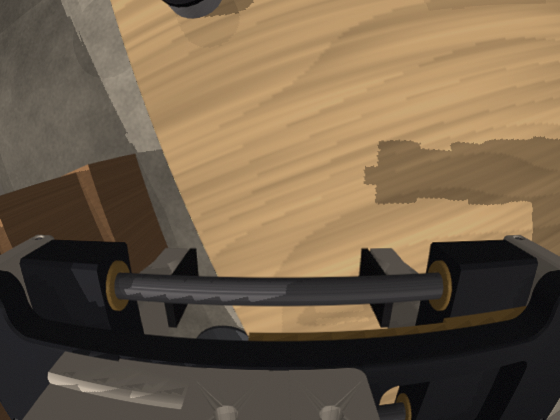

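The crop confirms it: the grey ball tool in its cup is at scene (318.5,165.6), top (221.8,183.8). The tool at left in the scene has a flat blade, seen edge-on. The empty well's rim centre is at about (144.8,221.8) in the top view. Next I'll triangulate these and look with the wrist camera.

```bash
cat > h.py <<'E'
import numpy as np,cv2
from scipy.spatial.transform import Rotation as R
from plant import bot
def ray(name,uv,st=None):
    c=bot.get_calibration(name); x=(uv[0]-c["cx"])/c["fx"]; y=(uv[1]-c["cy"])/c["fy"]
    if name=="wrist":
        r=np.hypot(x,y); d=np.array([x,y,0])*(np.sin(r)/max(r,1e-9)); d[2]=np.cos(r)
        T=np.eye(4);T[:3,:3]=R.from_quat(st["eef_rot"]).as_matrix();T[:3,3]=st["tcp_pos"];T=T@np.array(c["T_tool_cam"])
    else: d=np.array([x,y,1.]);T=np.linalg.inv(np.array(c["view"]))
    d=T[:3,:3]@(d*[1,-1,-1]); return T[:3,3],d/np.linalg.norm(d)
def plane(r,z): return r[0]+r[1]*(z-r[0][2])/r[1][2]
def tri(rs):
    A=sum(np.eye(3)-np.outer(d,d) for o,d in rs);b=sum((np.eye(3)-np.outer(d,d))@o for o,d in rs)
    p=np.linalg.solve(A,b);return p,[np.linalg.norm(np.cross(p-o,d)).round(1) for o,d in rs]
def proj(name,p,st=None):
    c=bot.get_calibration(name)
    if name=="wrist":
        T=np.eye(4);T[:3,:3]=R.from_quat(st["eef_rot"]).as_matrix();T[:3,3]=st["tcp_pos"];V=np.linalg.inv(T@np.array(c["T_tool_cam"]))
    else: V=np.array(c["view"])
    q=(V@np.r_[p,1])[:3]*[1,-1,-1]
    if name=="wrist": n=np.hypot(q[0],q[1]);k=np.arctan2(n,q[2])/max(n,1e-9)
    else: k=1/q[2]
    return np.array([c["cx"]+c["fx"]*q[0]*k,c["cy"]+c["fy"]*q[1]*k])
def down(yaw): # tool x at yaw in world, z down
    return (R.from_euler("z",yaw)*R.from_euler("x",np.pi)).as_quat()
E
python3 - <<'E'
from h import *
print("ball",tri([ray("top",(221.8,183.8)),ray("scene",(318.5,165.6))]))
print("pink",tri([ray("top",(260.5,191)),ray("scene",(284,162))]))
print("well rim z65",plane(ray("top",(144.8,221.8)),65))
print("cup foot",plane(ray("scene",(315,226)),4))
s=bot.read_state();print(R.from_quat(s["eef_rot"]).as_matrix().round(2))
for z in(110,330):
  for p in([530,0],[480,250],[430,200]):
    for yaw in np.arange(-180,180,30):
      q=bot.solve_ik([*p,z],down(np.radians(yaw))); 
      if q is not None: print(z,p,yaw,np.round(q,2))
E
```

```text
ball (array([558.10237281,  30.17931175, 154.00355349]), [np.float64(0.1), np.float64(0.1)])
pink (array([544.9214986 , -39.45985268, 152.81658365]), [np.float64(0.2), np.float64(0.2)])
well rim z65 [504.18931217 190.18941695  65.        ]
cup foot [553.5430186  31.222343    4.       ]
[[ 0.94 -0.35 -0.  ]
 [-0.35 -0.94 -0.  ]
 [ 0.    0.   -1.  ]]
110 [530, 0] -180 [ 0.37  0.2  -0.43 -0.   -0.94 -1.94]
110 [530, 0] -150 [ 0.37  0.2  -0.43 -0.   -0.94 -1.42]
110 [530, 0] -120 [ 0.37  0.2  -0.43  0.   -0.94 -0.89]
110 [530, 0] -90 [ 0.37  0.2  -0.43  0.   -0.94 -0.37]
110 [530, 0] -60 [ 0.37  0.2  -0.43  0.   -0.94  0.15]
110 [530, 0] -30 [ 0.37  0.2  -0.43  0.   -0.94  0.68]
110 [530, 0] 0 [ 0.37  0.2  -0.43  0.   -0.94  1.2 ]
110 [530, 0] 30 [ 0.37  0.2  -0.43  0.   -0.94  1.72]
110 [530, 0] 60 [ 0.37  0.2  -0.43  0.   -0.94  2.25]
110 [530, 0] 90 [ 0.37  0.2  -0.43  0.   -0.94  2.77]
110 [530, 0] 120 [ 0.37  0.2  -0.43  0.   -0.94 -2.99]
110 [530, 0] 150 [ 0.37  0.2  -0.43 -0.   -0.94 -2.46]
110 [480, 250] -180 [ 0.84  0.22 -0.41 -0.   -0.95 -2.41]
110 [480, 250] -150 [ 0.84  0.22 
[... 2594 characters left out ...]
 0.   -1.44 -2.94]
330 [430, 200] -180 [ 0.85 -0.04 -0.18 -0.   -1.43 -2.42]
330 [430, 200] -150 [ 0.85 -0.04 -0.18 -0.   -1.43 -1.9 ]
330 [430, 200] -120 [ 0.85 -0.04 -0.18  0.   -1.43 -1.38]
330 [430, 200] -90 [ 0.85 -0.04 -0.18  0.   -1.43 -0.85]
330 [430, 200] -60 [ 0.85 -0.04 -0.18  0.   -1.43 -0.33]
330 [430, 200] -30 [ 0.85 -0.04 -0.18  0.   -1.43  0.2 ]
330 [430, 200] 0 [ 0.85 -0.04 -0.18  0.   -1.43  0.72]
330 [430, 200] 30 [ 0.85 -0.04 -0.18  0.   -1.43  1.24]
330 [430, 200] 60 [ 0.85 -0.04 -0.18  0.   -1.43  1.77]
330 [430, 200] 90 [ 0.85 -0.04 -0.18  0.   -1.43  2.29]
330 [430, 200] 120 [ 0.85 -0.04 -0.18  0.   -1.43  2.81]
330 [430, 200] 150 [ 0.85 -0.04 -0.18  0.   -1.43 -2.95]
```

Both measured heights agree with the text (ball at 154, and 4+150 = 154). The pink tool stands 70 mm to the -y side, so I'll close the fingers along world x. Now some wrist views of the scraper and the well.

Run:
```python
from h import *
import json
q=down(-np.pi/2); out={}
bot.move_ptp([505,290,300],q)
for i,p in enumerate([[505,290,300],[530,230,300],[560,110,300]]):
    bot.line_to(p,200) if i else None
    bot.pause(.3); s=bot.read_state(); im=bot.camera("wrist"); cv2.imwrite(f"pics/w{i}.png",im[:,:,::-1])
    out[i]={k:np.array(s[k]).tolist() for k in("tcp_pos","eef_rot")}
    print(s["t"],np.round(s["tcp_pos"],1),"well",proj("wrist",[504,190,65],s).round(),"ball",proj("wrist",[558,30,154],s).round())
json.dump(out,open("w.json","w"))
a=[cv2.imread(f"pics/w{i}.png")[:300] for i in range(3)]
cv2.imwrite("pics/w01.png",cv2.resize(np.vstack(a[:2]),(560,600))); cv2.imwrite("pics/w2c.png",a[2])
```

```text
2.0917 [504.8 290.5 299.8] well [280. 106.] ball [230. -38.]
2.9167 [529.8 230.5 300. ] well [299. 152.] ball [252.   8.]
4.0333 [559.9 110.8 300. ] well [319. 240.] ball [281. 119.]
```

View pics/w01.png

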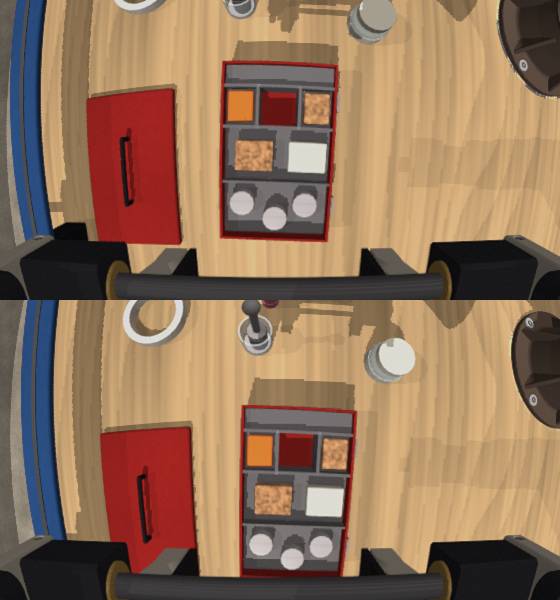

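View pics/w2c.png

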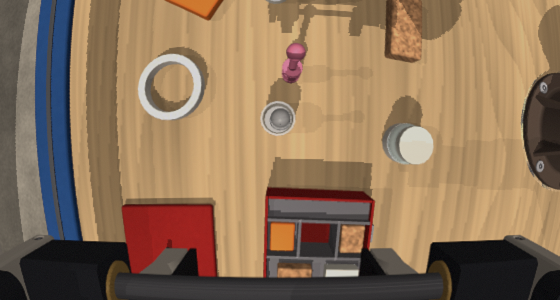

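All views agree with the first estimates: the well is at (278,107) in w0 and about (297,150) in w1, and the scraper is at about (281,119) in w2. I'll enlarge them once to get edge pixels.

Run:
```python
import cv2,numpy as np
f=lambda n,x,y:cv2.resize(cv2.imread(f"pics/w{n}.png")[y:y+60,x:x+80],(400,300),interpolation=cv2.INTER_CUBIC)
cv2.imwrite("pics/e.png",np.vstack([np.hstack([f(0,240,75),f(1,258,120)]),np.hstack([f(2,240,90),f(1,220,0)])]))
```

```text
(no output)
```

View pics/e.png

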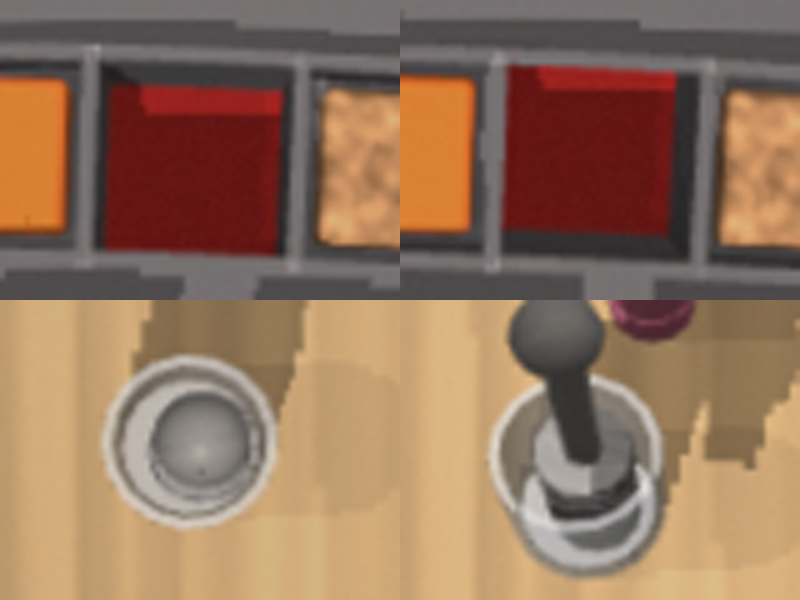

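Run:
```python
from h import *
import json
w=json.load(open("w.json"))
w0=np.array([[101,62],[294,72],[290,256],[95,249]])/5+[240,75]
w1=np.array([[105,65],[300,75],[293,258],[98,248]])/5+[258,120]
P=np.array([tri([ray("wrist",a,w["0"]),ray("wrist",b,w["1"])])[0] for a,b in zip(w0,w1)])
print(P.round(1),P.mean(0))
for c,W in((w0,"0"),(w1,"1")):
    Q=np.array([plane(ray("wrist",a,w[W]),65) for a in c]);print(Q.round(1)[:,:2].tolist(),Q.mean(0),[np.linalg.norm(Q[i]-Q[i-1]).round(1) for i in range(4)])
print("top",plane(ray("top",(144.8,221.8)),65))
# floor corners (red) z=4
F=np.array([[110,83],[283,90]])/5+[240,75];print("floor upper edge",[plane(ray("wrist",a,w["0"]),4).round(1) for a in F])
b2=ray("wrist",(280.2,118),w["2"]);b1=ray("wrist",(251.4,6.6),w["1"])
print("ball",tri([b2,b1]),tri([b2,b1,ray("top",(221.8,183.8)),ray("scene",(318.5,165.6))]),plane(b2,154))
# handle shoulder centre, w1
print("shoulder z69",plane(ray("wrist",(220+188/5,153/5),w["1"]),69))
print("rim centre z60 w2",plane(ray("wrist",(240+190/5,90+141/5),w["2"]),62))
```

```text
[[529.7 165.   59.9]
 [479.4 167.4  59.6]
 [480.3 216.   59.5]
 [531.7 214.3  53.1]] [505.25218048 190.67913074  58.01829087]
[[529.1, 165.5], [479.9, 168.1], [480.7, 216.1], [530.7, 214.3]] [505.08197298 191.0020282   65.        ] [np.float64(48.8), np.float64(49.3), np.float64(48.0), np.float64(50.0)]
[[530.1, 165.1], [479.8, 167.2], [480.8, 215.2], [531.9, 212.9]] [505.66821847 190.09662802  65.        ] [np.float64(47.8), np.float64(50.4), np.float64(48.1), np.float64(51.2)]
top [504.18931217 190.18941695  65.        ]
floor upper edge [array([529.7, 164.2,   4. ]), array([479.3, 166.3,   4. ])]
ball (array([558.93861452,  28.61864951, 155.74577564]), [np.float64(0.3), np.float64(0.3)]) (array([558.6896613,  29.3022965, 154.727454 ]), [np.float64(0.8), np.float64(1.1), np.float64(1.0), np.float64(1.0)]) [559.24637754  28.64437398 154.        ]
shoulder z69 [557.50814515  29.40293538  69.        ]
rim centre z60 w2 [561.53576351  26.14136525  62.        ]
```

Well centre is (505, 190.5) with a measured rim of about 60 (stated 65). The scraper axis is at (558.7, 29). I'll grasp the stem with the TCP at z 107, which leaves the gripper body 9 mm above the ball.

Run:
```python
from h import *
bot.move_gripper(50,30)
bot.line_to([558.7,29.2,230],200)
bot.line_to([558.7,29.2,107],100)
st=lambda n:(lambda s:print(n,round(s["t"],2),np.round(s["tcp_pos"],1),np.round(s["contact_force"],1),round(float(s["width"]),1),np.round(s["finger_force"],1)))(bot.read_state())
st("at"); bot.move_gripper(0,30); st("grip")
bot.line_to([558.7,29.2,215],100); bot.pause(.3); st("lift")
s=bot.read_state()
ims=[bot.camera("wrist")[:,:,::-1],bot.camera("scene")[:,:,::-1]]
cv2.imwrite("pics/l.png",np.hstack([cv2.resize(ims[0],(400,300)),cv2.resize(ims[1][60:270,200:480],(400,300))]))
```

```text
at 6.97 [559.1  29.3 107.7] [0.5 0.4 0.1] 49.9 0.0
grip 7.61 [558.7  29.2 107.1] [-1.   0.   1.1] 17.8 30.0
lift 9.14 [558.6  29.2 214.7] [ 1.3 -0.4 -1.1] 17.6 30.0
```

View pics/l.png

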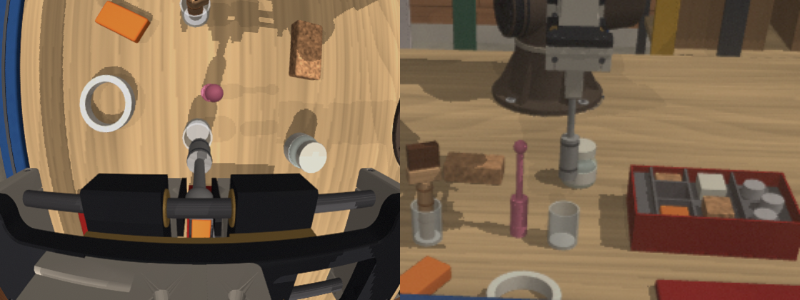

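It is lifted and the cup is empty, at scene crop (563,225). The width is 17.6, though, not 10, so the pads' upper edges are probably on the underside of the ball. I'll check for tilt or shift from the handle's position before lowering.

Run:
```python
from h import *
s=bot.read_state()
for n in("scene","top"): print(n,[proj(n,[558.7,29.2,z]).round(1).tolist() for z in(112,144.5,177)])
print("wrist",[proj("wrist",[558.7,29.2,z],s).round(1).tolist() for z in(112,144.5,177)])
f=lambda im,p:cv2.resize(im[int(p[1])-45:int(p[1])+45,int(p[0])-30:int(p[0])+30,::-1],(400,600),interpolation=cv2.INTER_CUBIC)
a=f(bot.camera("scene"),(319,165)); b=f(bot.camera("wrist"),proj("wrist",[558.7,29.2,144],s)); print(proj("wrist",[558.7,29.2,144],s))
cv2.imwrite("pics/l2.png",np.hstack([a,b]))
```

```text
scene [[316.8, 183.9], [317.7, 169.9], [318.6, 155.5]]
top [[224.7, 189.0], [222.9, 184.8], [220.8, 180.2]]
wrist [[279.6, 207.3], [279.7, 216.8], [279.9, 229.0]]
[279.73291858 216.66835658]
```

View pics/l2.png

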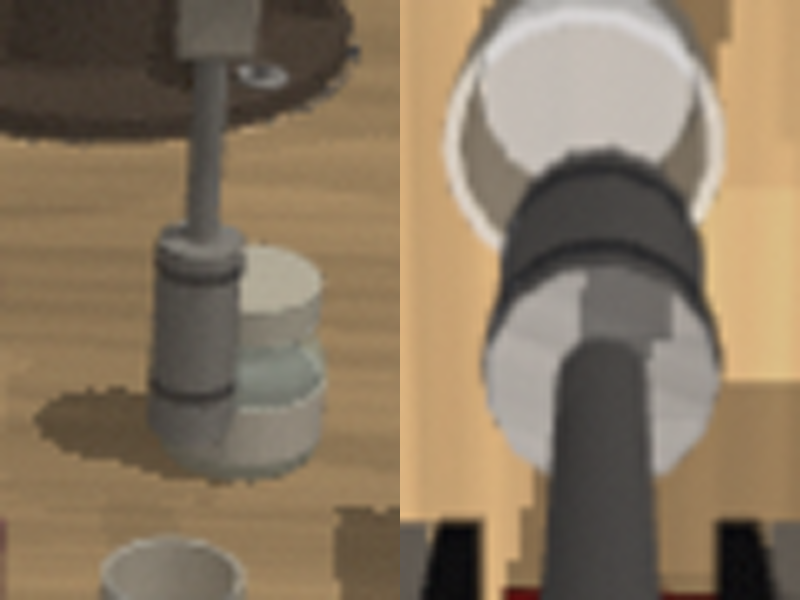

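The scraper hangs upright and unshifted: shoulder at (319,156.4) against an expected (318.6,155.5), foot at about (317,184–187). I'll carry it over, lower it until it touches, then release.

Run:
```python
from h import *
x,y=505,190.5
st=lambda n:(lambda s:print(n,round(s["t"],2),np.round(s["tcp_pos"],1),np.round(s["contact_force"],1),round(float(s["width"]),1)))(bot.read_state())
bot.line_to([x,y,215],120); bot.pause(.3)
bot.line_to([x,y,113],60); bot.pause(.3); st("low"); f0=bot.read_state()["contact_force"]
z=113
while z>103:
    z-=.5; bot.line_to([x,y,z],10); bot.pause(.1)
    df=np.array(bot.read_state()["contact_force"])-f0
    if df[2]>4 or np.linalg.norm(df)>10: break
st("touch"); print(z,df.round(1))
a=[bot.camera("scene")[100:265,300:520,::-1],bot.camera("top")[160:280,40:200,::-1]]
cv2.imwrite("pics/p.png",np.hstack([cv2.resize(i,(400,300)) for i in a]))
```

```text
low 13.36 [505.  190.5 113.1] [-0.6 -0.1 -1.4] 17.8
touch 17.91 [505.4 190.7 107. ] [-0.6  0.   5.1] 18.0
106.5 [0.  0.2 6.5]
```

View pics/p.png

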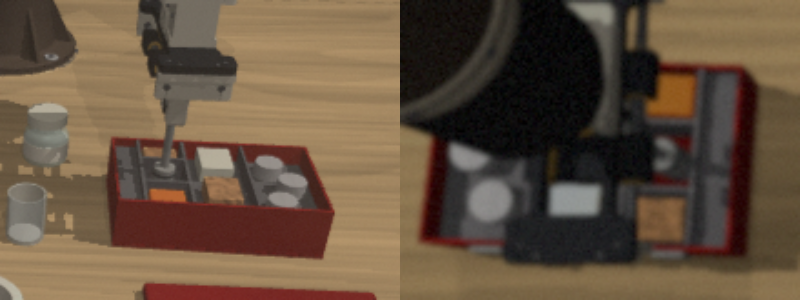

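The tool is inside the well, with its shoulder at scene crop (165,168). It touched at TCP 107, which is the expected floor height, with 6.5 N. I'll release it, rise, check and hand in.

Run:
```python
from h import *
bot.move_gripper(50); bot.pause(.3)
bot.line_to([505,190.5,230],80); bot.line_to([440,330,300],200); bot.pause(.3)
s=bot.read_state(); print(s["t"],s["contact_force"].round(1),s["width"],[proj(n,[505,190.5,154]).round(1).tolist() for n in("scene","top")])
a=[bot.camera("scene")[100:265,230:450,::-1],bot.camera("top")[160:280,40:200,::-1]]
cv2.imwrite("pics/f.png",np.hstack([cv2.resize(i,(400,300)) for i in a]))
```

```text
22.0417 [ 1.2  0.1 -0.5] 49.84557224473614 [[395.2, 156.3], [130.0, 213.3]]
```

View pics/f.png

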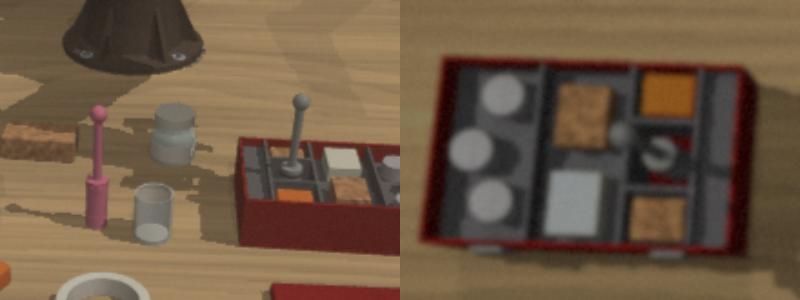

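The ball is at scene (395.6,156.1) and top (128,213), against expected (395.2,156.3) and (130,213.3). It stands upright on the well floor.

```bash
python3 -c "
from plant import bot
print(bot.close_job())"
```

```text
the job is handed in; nothing more can be done
None
```

The groove scraper stands ball up on the floor of the tackle box's empty well, lowered until it touched and only then released; the spade and brush were left in their cups, and the job was handed in at about 22 s.

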